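Slide a thin phone back cover off the stage edge and clamp it in the holding jig

TASK

The thin blue phone back cover lies flat between the two rails of the raised metal stage, where its sides cannot be gripped. Slide it along the rails until it hangs well out over the stage's front edge (about 45 mm, no more than it can without tipping off), pinch it by the overhanging sides, lay it flat, centred and square along the holding jig's narrow pedestal, and let go of it; then flip the jig's red-handled hold-down arm over its upright point so that its pad rests on the cover. Leave the screwdriver, the dish and the phone that lie about where they are.

Things in the scene. Friction and masses are not known exactly. Their poses are not given: they have to be found in the camera images.
- cover: Loose thin blue phone back cover, 124 x 60 x 4 mm, about 50 g, three dark flush lenses near its +x end. Origin: centre of its underside; x along its length towards the camera end, z up. At first it lies flat on the stage lengthwise between the rails, camera end away from the front edge, the other end 5 to 23 mm in from that edge. Hanging out over 62 mm it would tip off.
- cover_front (a point): Middle of the cover's end without lenses (62 mm from its centre towards -x), at half thickness. This end leads when the cover slides out over the stage's edge.
- cover_rear (a point): Middle of the cover's camera end (62 mm from its centre towards +x), at half thickness: a fingertip behind this end face, just above the stage top, pushes the cover out.
- stage: Fixed raised aluminium stage, 100 mm wide (y), 190 mm deep, flat top 60 mm above the table. Origin at table height under the middle of its front edge; x points into the stage, so the cover slides out towards -x. Two steel rails 6 mm high run 150 mm back from the front edge, inner faces 64 mm apart (2 mm free each side of the cover). The space in front of the edge is free down to the table.
- stage_edge (a point): Middle of the stage's front edge, on the top surface (60 mm above the table); axes as the stage's.
- jig: Fixed holding jig. Origin at table height; x along its pedestal towards the arm's pivot, z up. White base x -45 to +145 mm, 110 wide, 12 high. Orange pedestal with black rubber top, 110 mm long (x), 36 wide, top 60 mm above the table: fingers holding the cover by its long sides straddle it. Two pivot posts, 82 mm high, stand with their near faces 80 mm beyond the pedestal's centre.
- jig_center (a point): Centre of the pedestal's top face (35 mm from the jig's origin along x, 60 mm high); axes as the jig's. The cover's underside centre belongs here, its length along the jig's x, either end first.
- jig_pivot (a point): Hinge axis of the hold-down arm: 88 mm from the pedestal's centre along the jig's x, 74 mm above the table. The axis is the jig's y.
- holddown_tip (a point): Centre of the red cross-bar handle at the hold-down arm's free end, 75 mm from the pivot; the bar is 10 mm thick, 50 mm long along the jig's y. The arm is a steel bar 10 mm wide, 8 mm thick, with a rubber pad on its underside 60 mm from the pivot.
- holddown (a joint): Hold-down arm angle, rad: 0 = level over the pedestal, pad resting on a 4 mm cover; 1.57 upright; at first about 2.0, leaning back past upright towards its stop at 2.1, where its weight (80 g) keeps it. Drawn below 1.57 it drops by itself, damped, in about 2 s (to -0.2 if no cover). Under 2 N moves it: reach behind the arm and draw it towards the jig's -x.
- screwdriver: Loose yellow-handled screwdriver, 150 mm, lying between stage and jig: leave it (origin under its middle).
- dish: Loose small white dish, 56 mm across, 20 mm high, nearer the robot: leave it (origin under its centre).
- phone: Loose black phone, 145 x 70 x 9 mm, lying on the left: leave it (origin under its centre).
Things that resemble listed ones, but are neither listed nor needed, are in the scene too. Of the things like the cover, leave any that is orange or white; of the rest the larger one is meant.

How it is judged:
On the way, in this order (a step that is already met when the one before it is completed fails the run):
1. the cover, lying flat on the stage top, hangs 28 to 62 mm out over the stage's front edge (x of cover_front in the frame of stage between -0.062 and -0.028 m and z of cover in the frame of stage_edge between -0.003 and 0.003 m and angle between cover's own z axis and vertical below 0.05 rad), for 0.2 s.
2. the cover lies flat, centred and square on the pedestal, let go, the hold-down arm still back past upright (x of cover in the frame of jig_center between -0.012 and 0.012 m and y of cover in the frame of jig_center between -0.009 and 0.009 m and z of cover in the frame of jig_center between -0.003 and 0.003 m and angle between the x axis of cover and the x axis of jig, either way round below 0.14 rad and angle between cover's own z axis and vertical below 0.06 rad and contact force between the fingers and cover below 0.05 N and value of joint holddown above 1.5 rad), for 0.2 s.
At the end, for the whole second after the job is handed in: The cover lies flat and at rest on the jig's pedestal (underside centre within 12 mm along, 9 mm across and 3 mm in height of the pedestal's top centre, within 0.14 rad of the jig's x, either way round) and the hold-down arm rests on it (joint between -0.06 and 0.09 rad) (x of cover in the frame of jig_center between -0.012 and 0.012 m and y of cover in the frame of jig_center between -0.009 and 0.009 m and z of cover in the frame of jig_center between -0.003 and 0.003 m and angle between the x axis of cover and the x axis of jig, either way round below 0.14 rad and angle between cover's own z axis and vertical below 0.06 rad and value of joint holddown between -0.06 and 0.09 rad and linear speed of cover below 0.01 m/s and velocity of joint holddown below 0.05 rad/s); the robot touches nothing.
It fails at once if the screwdriver, the dish or the phone is moved more than 30 mm (distance of any of screwdriver, dish, phone from where it was at the start of the episode above 0.03 m).
It also fails if it takes over 72 s, if anything falls off the work surface, if the arm or the gripper's body presses on something with over 40 N, if the wrist force passes 120 N, or if a joint passes its speed limit or range.

ROBOT

A 7-joint arm with a two-finger parallel gripper is mounted at the origin on the work surface. World frame = base frame: x ahead of the robot, y to its left, z up, the work surface at z = 0. Lengths are in m, angles in rad, forces in N, time in s.
With the tool pointing down it reaches from about 0.425 to 0.825 m from the base axis. Payload 3.6 kg.
Tool frame: the origin (TCP) lies where the fingers leave the gripper's body, on its centre line; the fingertips stand 73 mm ahead of it and the grasp point (between the pads) lies 54 mm ahead of it; z points along the fingers, y is the line along which they close (so a half turn about z gives the same grasp; the last joint's range is limited). The gripper opens to 85 mm and grips with 20 to 120 N. Pads are 22 mm wide; open, the fingers measure 114 mm over their backs; the gripper's body (76 mm by 85 mm) begins 54 mm behind the grasp point. The pads swing forward as they close: fully open they stand 13 mm farther back than shut.
Start: joints at [-1.363, 0.615, -0.013, 1.423, 0.008, 1.103, -0.04], TCP at [0.151, 0.632, 0.304] pointing down, gripper open.
Joint ranges: [-3.12, 3.12], [-0.3, 2.06], [-1.34, 1.32], [0.26, 2.42], [-1.36, 4.5], [0.01, 1.98], [-2.84, 2.84]. Speed limits (rad/s): [2.79, 2.79, 3.14, 3.14, 3.14, 3.14, 3.14].

INTERFACE

Orientations are given as a unit quaternion [x, y, z, w].
In Python, from station import arm, snapshot, camera_info, ticket gives the robot as it stands. Calls block until the motion is done:
- arm.movep(position, orientation): joint-space move of the TCP to a pose.
- arm.line_to(position, velocity=0.15, ori=None): straight line of the TCP; ori=None keeps the orientation; velocity is the mean speed in m/s.
- arm.move_j(angles): joint-space move.
- arm.move_gripper(opening, effort=None): opening from 0.0 (shut) to 1.0 (fully open); effort is the grip in N (None keeps the last); returns when the fingers have stopped.
- arm.pause(seconds).
- arm.ik(position, orientation): joint angles nearest the present ones, or None.
- snapshot(name): name is "scene" or "top"; returns the picture (400x640x3 uint8, blue, green, red); there is no depth.
- camera_info(name): a dict with "fx", "fy", "cx", "cy" (pixels), "R" (3x3) and "t" (3): a world point X has camera coordinates R X + t. Camera axes: x right, y down, z forward; pixel columns grow to the right and rows downward; lengths in m; the calibration is good to about 2 mm. A picture is of the moment at which its call begins. camera_info takes no time and is no camera call.
A pose or a line that the arm cannot do raises arm.MotionError and nothing moves.
- ticket.finish_job(): hands the job in; it is judged then, once.
Readings, each from a call of its own:
- arm.read_time(): time.
- arm.read_joint_positions(): joint angles.
- arm.read_dq(): joint speeds.
- arm.read_effort(): joint torques, N m.
- arm.read_tool_pos(): TCP position.
- arm.read_eef_rot(): TCP orientation.
- arm.read_ft_force(): force on the tool from outside, world axes, zero at the start.
- arm.read_wrist_torque(): the same for the moment, N m.
- arm.read_opening(): opening from 0.0 (shut) to 1.0 (fully open).
- arm.read_finger_force(): force on a finger pad.
Only numpy, scipy, OpenCV 4.12 (cv2) and the standard library are available. Lean on these libraries where they do the work, as an engineer would, in place of code of your own. Each camera call takes 0.05 s, during which the arm holds its last target. There are 200 camera calls.

## Working session

There is one attempt and no reset: what is moved stays moved. The work goes in short steps, each a Python script; the robot and the scene stay as the last script left them, time stands still between calls to the robot, and variables do not carry over. Pictures are saved under pics/ and viewed, at most 10 in all, crops included, and the job is handed in when it is done.

```bash
mkdir -p pics; ls
python3 - <<'E'
from station import arm,snapshot,camera_info
import cv2
for n in("scene","top"):
    im=snapshot(n); cv2.imwrite(f"pics/{n}0.png",im)
    c=camera_info(n); print(n,c)
print(arm.read_tool_pos(),arm.read_eef_rot(),arm.read_time())
E
```

```text
pics
scene {'fx': 389.88622832017734, 'fy': 389.88622832017734, 'cx': 313.4925608372115, 'cy': 200.7419988599862, 'R': array([[-0.27990023,  0.96000349,  0.00701172],
       [ 0.77274145,  0.2296237 , -0.59172934],
       [-0.56967229, -0.16020693, -0.80610621]]), 't': array([ 0.26000395, -0.33657034,  1.56921747])}
top {'fx': 365.9202758672302, 'fy': 365.9202758672302, 'cx': 319.41521969611335, 'cy': 200.83031418316517, 'R': array([[ 0.02276515, -0.9997288 , -0.0049061 ],
       [-0.98414308, -0.02154623, -0.17606296],
       [ 0.17590951,  0.00883641, -0.98436668]]), 't': array([-0.14363089,  0.55273443,  1.06667317])}
[0.15042889 0.6318116  0.30282518] [ 1.16579886e-01  9.93180610e-01 -1.17792367e-03 -1.34041980e-04] 0.1
```

View pics/scene0.png

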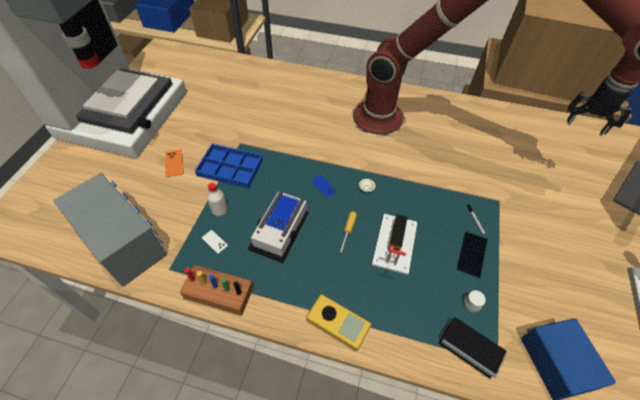

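View pics/top0.png

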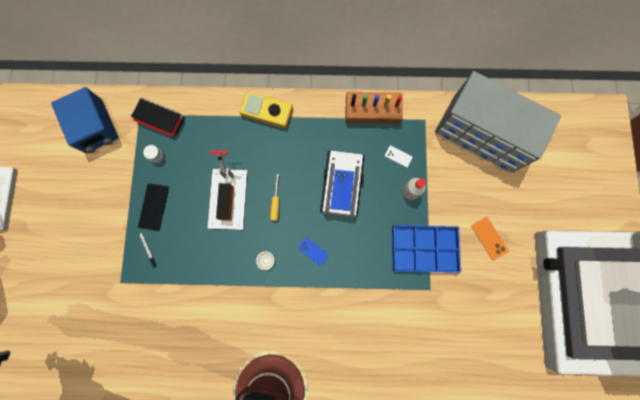

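Cover-like things: stage blue (top 342,190), small blue (313,251), orange (490,238), white (399,156). The larger non-orange, non-white one is the blue one lying on the stage. I'll confirm it and measure in an enlarged composite.

```bash
cat > h.py <<'E'
import cv2,numpy as np
from station import arm,snapshot,camera_info
def crop4(specs,out,w=80,h=60,k=5):
    t=[]
    for im,u,v in specs:
        c=cv2.resize(im[v:v+h,u:u+w],None,fx=k,fy=k,interpolation=cv2.INTER_CUBIC)
        for i in range(0,w,10): cv2.line(c,(i*k,0),(i*k,6),(0,255,255)); cv2.putText(c,str(u+i),(i*k,16),0,.33,(0,255,255))
        for j in range(0,h,10): cv2.line(c,(0,j*k),(6,j*k),(0,255,255)); cv2.putText(c,str(v+j),(8,j*k+4),0,.33,(0,255,255))
        t.append(c)
    cv2.imwrite(out,np.vstack([np.hstack(t[:2]),np.hstack(t[2:])]) if len(t)>2 else np.hstack(t))
def ray(n,px):
    c=camera_info(n);d=c["R"].T@np.array([(px[0]-c["cx"])/c["fx"],(px[1]-c["cy"])/c["fy"],1]);return -c["R"].T@c["t"],d
def atz(n,px,z):
    o,d=ray(n,px);return o+d*(z-o[2])/d[2]
def tri(a,b):
    A=np.zeros((3,3));y=np.zeros(3)
    for n,p in(("scene",a),("top",b)):
        o,d=ray(n,p);d/=np.linalg.norm(d);P=np.eye(3)-np.outer(d,d);A+=P;y+=P@o
    return np.linalg.solve(A,y)
def proj(n,X):
    c=camera_info(n);q=c["R"]@np.array(X)+c["t"];return np.array([c["fx"]*q[0]/q[2]+c["cx"],c["fy"]*q[1]/q[2]+c["cy"]])
E
python3 - <<'E'
from h import *
s=cv2.imread("pics/scene0.png");t=cv2.imread("pics/top0.png")
crop4([(s,240,190),(t,302,145),(s,360,210),(t,195,155)],"pics/c1.png",80,75,5) if 0 else crop4([(s,240,188),(t,302,148),(s,360,208),(t,190,146)],"pics/c1.png",80,72,5) if 0 else None
# 4 tiles of 400x300
import numpy as np
crop4([(s,240,190),(t,303,146),(s,360,212),(t,190,146)],"pics/c1.png",84,84-20,4.7) if 0 else crop4([(s,240,188),(t,303,147),(s,352,212),(t,188,146)],"pics/c1.png",100,75,4)
E
```

```text
(no output)
```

View pics/c1.png

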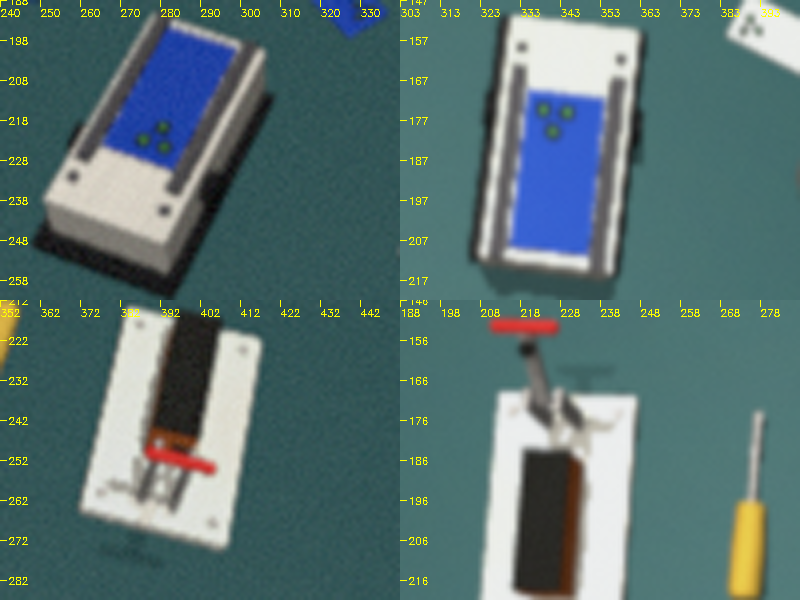

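Tiles (full-image px): the stage blue cover has three lenses at its far end (top ~341,177), the largest of the blue ones, so it's the one. Stage top corners are at top (329,151),(363.5,154.5),(322.5,211.5),(356.5,216). The pedestal top is at (219.5,183.5)…(228.5,219), and the red bar at (210–227,152.5).

Run:
```python
from h import *
from scipy.optimize import least_squares
def fit(obs,x0,name):
    def X(p,q): c,s=np.cos(p[2]),np.sin(p[2]); return [p[0]+c*q[0]-s*q[1],p[1]+s*q[0]+c*q[1],q[2] if len(q)>2 else p[3]]
    f=lambda p:np.concatenate([proj(n,X(p,q))-px for n,q,px in obs])
    r=least_squares(f,x0,loss="soft_l1"); print(name,r.x.round(4)); print(f(r.x).reshape(-1,2).round(1).tolist())
T,S="top","scene"
# stage, origin front edge middle
fit([(T,(.19,.05),(329.2,150.7)),(T,(.19,-.05),(363.5,154.5)),(T,(0,.05),(322.5,211.5)),(T,(0,-.05),(356.5,215.7)),
     (S,(.19,-.05),(250.5,237.5)),(S,(.19,.05),(281.7,248.7)),(S,(0,-.05),(278.7,191.5)),(S,(0,.05),(306.2,200.5))],[.55,-.15,0,.06],"stage")
fit([(T,(.062,.03),(335,169.7)),(T,(.062,-.03),(354.2,171.5)),(T,(-.062,.03),(330.7,209)),(T,(-.062,-.03),(350,211)),
     (S,(.062,-.03),(265.5,224.7)),(S,(.062,.03),(283.8,230.5)),(S,(-.062,.03),(299.5,199)),(S,(-.062,-.03),(282,194.5))],[.6,-.15,0,.06],"cover")
# jig, origin pedestal top centre
fit([(T,(.055,.018),(219.5,183.5)),(T,(.055,-.018),(230.7,183.7)),(T,(-.055,.018),(216.5,218)),(T,(-.055,-.018),(228.5,219.2)),
     (S,(.055,-.018),(390,244.5)),(S,(.055,.018),(401.2,246.2)),
     (T,(.11,.055,.012),(212.2,169.2)),(T,(.11,-.055,.012),(247.2,170.2)),
     (S,(.11,-.055,.012),(372,264)),(S,(.11,.055,.012),(409,274)),(S,(-.08,.055,.012),(417.2,222)),(S,(-.08,-.055,.012),(384,213))],[.58,.25,0,.06],"jig")
print("bar",tri((388.5,250),(227.5,152.7)),tri((405.7,254),(210.5,152.5)))
print("dish",atz(T,(265,261),.01),"drv",atz(T,(275,205),.01),atz(T,(277,175),.005),"scanphone",atz(T,(153,207),.005))
```

```text
stage [ 0.5172 -0.1921 -0.1018  0.0596]
[[1.2, 0.2], [-0.9, 0.3], [0.3, -0.2], [-0.5, -0.4], [0.5, 0.1], [-0.3, 0.1], [-0.6, -0.5], [0.3, -0.0]]
cover [ 0.5876 -0.1999 -0.0843  0.0628]
[[-0.5, -0.3], [-0.1, -0.1], [-0.3, 0.3], [0.3, 0.4], [-0.0, -0.3], [-0.3, 0.0], [-0.3, 0.7], [-0.0, -0.3]]
jig [ 0.548   0.1591 -0.0059  0.0546]
[[-0.3, -0.4], [0.2, -0.2], [-0.1, 0.8], [-0.2, -0.1], [-0.2, -0.3], [0.6, 1.1], [0.4, -0.1], [-0.3, -0.2], [0.0, -0.4], [-0.3, -0.7], [0.1, -0.4], [-0.4, 0.5]]
bar [0.67397806 0.13499662 0.13923641] [0.6733156  0.18229255 0.14050296]
dish [0.37160954 0.03170989 0.01      ] drv [0.54631032 0.00871074 0.01      ] [0.64488506 0.00725597 0.005     ] scanphone [0.53223041 0.39560606 0.005     ]
```

```bash
cat >> h.py <<'E'
ST=(.5172,-.1921,-.1018); JG=(.548,.159,-.006)
def q(psi): return [-np.sin(psi/2),np.cos(psi/2),0,0]
def P(f,x,y,z): c,s=np.cos(f[2]),np.sin(f[2]); return [f[0]+c*x-s*y,f[1]+s*x+c*y,z]
def down(f,x,y,z0,z1,thr,step=.001):
    base=np.array(arm.read_ft_force())
    z=z0
    while z>z1:
        z-=step; arm.line_to(P(f,x,y,z),velocity=.02)
        F=np.array(arm.read_ft_force())-base
        if abs(F[2])>thr: break
    print("down",z,np.round(F,2),arm.read_tool_pos()); return z
E
python3 - <<'E'
from h import *
arm.movep(P(ST,.160,0,.25),q(ST[2])); print(arm.read_time())
arm.move_gripper(0.0)
arm.line_to(P(ST,.160,0,.142),velocity=.1); print(arm.read_time(),arm.read_tool_pos())
z=down(ST,.160,0,.142,.130,2.)
arm.line_to(P(ST,.160,0,z+.0018),velocity=.05)
print(arm.read_time(),arm.read_ft_force(),arm.read_tool_pos())
s=snapshot("scene");t=snapshot("top")
crop4([(s,225,160),(t,303,140)],"pics/c2.png",100,100,4)
E
```

```text
3.5583
5.5583 [ 0.67691678 -0.20855818  0.14299675]
down 0.13199999999999998 [-2.62 -0.57  3.93] [ 0.67639909 -0.20840405  0.13285081]
8.3083 [-0.69009442  0.45599324  0.77995004] [ 0.67640818 -0.20835602  0.13347436]
```

View pics/c2.png

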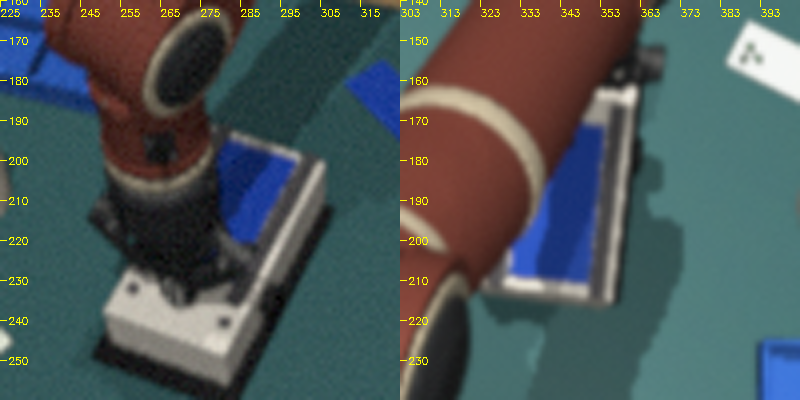

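The shut fingers are down on the stage behind the camera end (scene ~ 270,232), and the cover still lies between the rails.

Run:
```python
from h import *
b=np.array(arm.read_ft_force())
z=.1345
arm.line_to(P(ST,.160,0,z),velocity=.05)
for x in (.150,.145,.140,.130,.110,.093):
    arm.line_to(P(ST,x,0,z),velocity=.04)
    print(x,np.round(np.array(arm.read_ft_force()),2),np.round(arm.read_tool_pos(),4))
arm.line_to(P(ST,.100,0,z),velocity=.05)
arm.line_to(P(ST,.100,0,.25),velocity=.2)
arm.move_gripper(1.0)
arm.movep(P(ST,.2,0.3,.3),q(ST[2]))
print(arm.read_time())
s=snapshot("scene");t=snapshot("top")
cv2.imwrite("pics/s3.png",s);cv2.imwrite("pics/t3.png",t)
crop4([(s,240,180),(t,303,147)],"pics/c3.png",80,90,5)
```

```text
0.15 [ 0.42  0.82 -0.71] [ 0.6662 -0.2074  0.1347]
0.145 [-0.32 -0.44  0.56] [ 0.6612 -0.2069  0.1346]
0.14 [ 0.17  1.   -0.18] [ 0.6562 -0.2064  0.1345]
0.13 [-0.17  1.3  -0.39] [ 0.6462 -0.2053  0.1346]
0.11 [-0.42 -0.04 -0.33] [ 0.6265 -0.2033  0.1346]
0.093 [ 0.59 -0.36  0.75] [ 0.6095 -0.2015  0.1345]
14.25
```

View pics/c3.png

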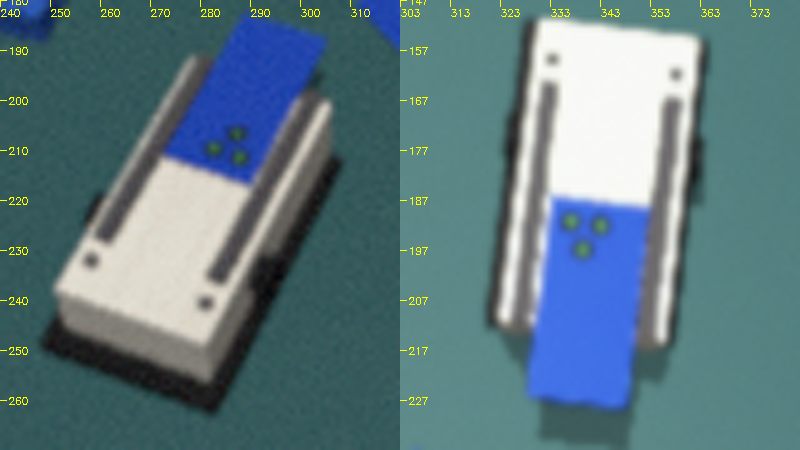

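The cover hangs over the front edge, with front corners at top (328.6,226.4) and (348.8,228.8) and rear corners at (333.2,186.6) and (353,188.6). I'll compute the overhang, then pinch.

Run:
```python
from h import *
T="top"
c=[atz(T,p,.064) for p in((333.2,186.6),(353,188.6),(328.6,226.4),(348.8,228.8))]
r=(c[0]+c[1])/2;f=(c[2]+c[3])/2
def loc(p):
    d=p[:2]-np.array(ST[:2]);k,s=np.cos(ST[2]),np.sin(ST[2]);return (k*d[0]+s*d[1],-s*d[0]+k*d[1])
print("front",loc(f),"rear",loc(r))
d=r-f;print("yaw",np.arctan2(d[1],d[0]),"len",np.linalg.norm(d))
fr=np.clip(loc(f)[0],-.055,-.035)
print(fr)
if -.055<loc(f)[0]<-.035:
    x=fr+.020; psi=ST[2]
    arm.movep(P(ST,x,0,.22),q(psi)); 
    arm.line_to(P(ST,x,0,.111),velocity=.1)
    print(arm.read_time(),np.round(arm.read_ft_force(),2))
    arm.move_gripper(0.0,30)
    print(arm.read_opening(),arm.read_finger_force(),np.round(arm.read_ft_force(),2),arm.read_tool_pos(),x,arm.read_time())
    s=snapshot("scene");t=snapshot("top")
    crop4([(s,230,140),(t,293,147)],"pics/c4.png",100,100,4)
```

```text
front (np.float64(-0.043464858761829345), np.float64(-0.0027213156230792793)) rear (np.float64(0.07867922518227558), np.float64(-0.0019705391350825045))
yaw -0.09565343105556857 len 0.12214639130109196
-0.043464858761829345
17.0167 [-0.11 -0.65 -0.11]
0.6941833781860862 31.525391936302185 [-0.19 -0.36  3.87] [ 0.49412046 -0.18983898  0.11157566] -0.023464858761829344 17.375
```

View pics/c4.png

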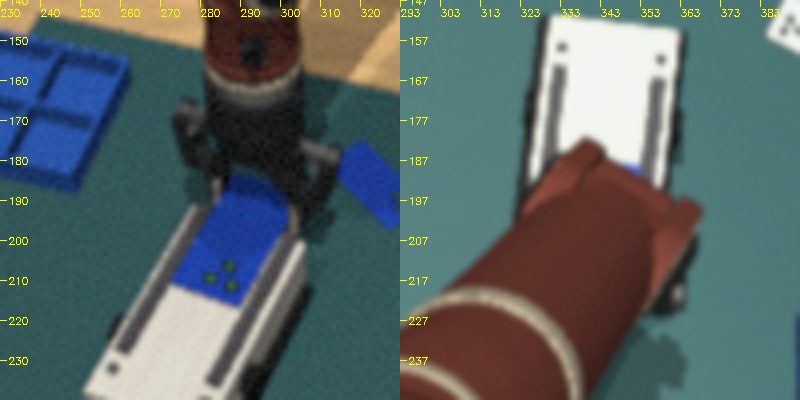

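The cover is pinched by both sides (opening 0.694, 31 N) and stays flat. I'll lift it and carry it to above the jig.

Run:
```python
from h import *
arm.line_to(P(ST,-.0235,0,.24),velocity=.12)
arm.movep(P(JG,-.041,0,.24),q(JG[2]))
arm.line_to(P(JG,-.041,0,.135),velocity=.1)
print(arm.read_opening(),arm.read_finger_force(),np.round(arm.read_ft_force(),2),arm.read_tool_pos(),arm.read_time())
s=snapshot("scene");t=snapshot("top")
crop4([(s,352,185),(t,188,146)],"pics/c5.png",80,90,5)
```

```text
0.689184032126554 32.29603171348572 [-0.49  0.83 -0.23] [0.50743985 0.1593386  0.13557606] 21.2167
```

View pics/c5.png

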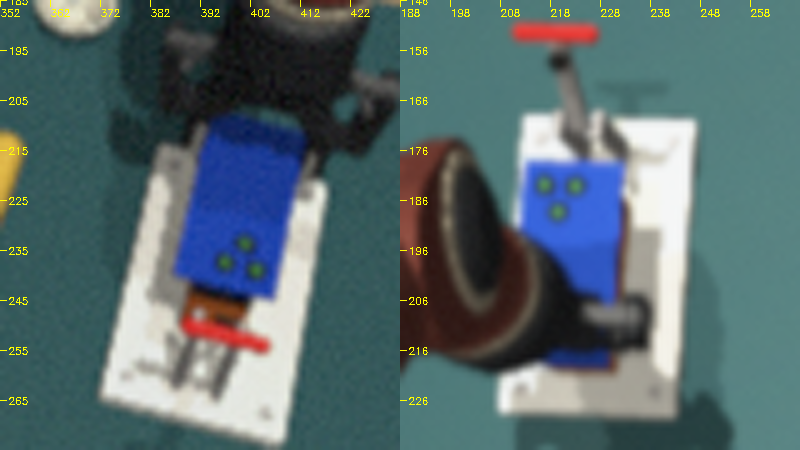

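The cover is held level over the pedestal with its camera end towards the pivot: rear corners at top (213.2,178.2)/(233,178.2) and scene (387,240)/(406.8,245). I'll check this against a refit of the jig base.

Run:
```python
from h import *
from scipy.optimize import least_squares
T,S="top","scene"
def X(p,q): c,s=np.cos(p[2]),np.sin(p[2]); return [p[0]+c*q[0]-s*q[1],p[1]+s*q[0]+c*q[1],q[2]]
o=[(T,(.11,.055,.012),(212.6,169)),(T,(.11,-.055,.012),(247.2,170)),(T,(-.08,.055,.012),(207.6,228.2)),(T,(-.08,-.055,.012),(243.4,229.6)),
(S,(.11,-.055,.012),(372,265)),(S,(.11,.055,.012),(409,273.8)),(S,(-.08,.055,.012),(417.4,221.4)),(S,(-.08,-.055,.012),(383.4,213.6)),
(T,(.055,.018,.06),(219.5,183.5)),(T,(.055,-.018,.06),(230.7,183.7)),(T,(-.055,.018,.06),(216.5,218)),(T,(-.055,-.018,.06),(228.5,219.2))]
for sel in (o,o[:4],o[4:8],o[8:]):
    f=lambda p:np.concatenate([proj(n,X(p,k))-px for n,k,px in sel])
    r=least_squares(f,JG); print(r.x.round(4),abs(r.fun).max().round(2))
a=tri((387,240),(233,178.2));b=tri((406.8,245),(213.2,178.2));print("rear",a,b,(a+b)/2)
```

```text
[ 0.548   0.1585 -0.0012] 1.34
[ 0.5476  0.1587 -0.0077] 0.32
[0.5497 0.1594 0.0045] 0.66
[ 0.5471  0.1573 -0.0068] 0.84
rear [0.61159097 0.12797015 0.08719976] [0.61077184 0.18649347 0.08593948] [0.6111814  0.15723181 0.08656962]
```

Run:
```python
from h import *
arm.line_to(P(JG,-.041,0,.116),velocity=.06)
z=down(JG,-.041,0,.116,.107,1.8)
arm.move_gripper(1.0)
arm.pause(.3)
print(arm.read_time(),arm.read_finger_force())
arm.line_to(P(JG,-.041,0,.24),velocity=.12)
arm.movep(P(JG,.05,.15,.3),q(0))
s=snapshot("scene");t=snapshot("top"); print(arm.read_time())
crop4([(s,352,185),(t,188,146)],"pics/c6.png",80,90,5)
```

```text
down 0.111 [-1.08 -0.15  9.8 ] [0.50718157 0.15925316 0.11208309]
23.7167 0.0
25.8083
```

View pics/c6.png

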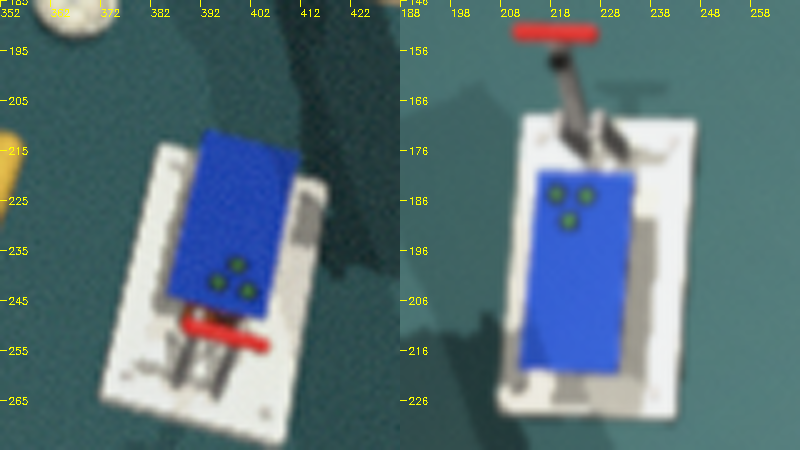

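The cover lies flat on the pedestal, with top-view corners at (215.8,180.2), (235,180.6), (212,220.2) and (231.8,221). I'll check the centring, then go for the arm.

Run:
```python
from h import *
c=[atz("top",p,.064) for p in((215.8,180.2),(235,180.6),(212,220.2),(231.8,221))]
m=sum(c)/4;d=c[0]+c[1]-c[2]-c[3];yaw=np.arctan2(d[1],d[0])
print("centre",m-np.array([JG[0],JG[1],0]),"yaw",yaw)
print("scene", (atz("scene",(385.5,244.5),.064)+atz("scene",(411.5,215.5),.064))/2)
ok=abs(m[0]-.548)<.009 and abs(m[1]-.1585)<.006 and abs(yaw)<.1
if ok:
    arm.move_gripper(0.0)
    J=(.548,.159,0.)
    arm.movep(P(J,.170,-.002,.30),q(0))
    arm.line_to(P(J,.170,-.002,.202),velocity=.12)
    print(np.round(arm.read_ft_force(),2),arm.read_time())
    for x in(.14,.12,.10,.088,.078):
        arm.line_to(P(J,x,-.002,.202),velocity=.06)
        print(x,np.round(arm.read_ft_force(),2))
    arm.pause(.5)
    s=snapshot("scene");t=snapshot("top"); print(arm.read_time())
    crop4([(s,352,170),(t,188,136)],"pics/c7.png",80,100,5)
```

```text
centre [ 0.00037154 -0.00218179  0.064     ] yaw -0.016902043054830652
scene [0.55058996 0.15799097 0.064     ]
[ 0.23 -0.55 -0.2 ] 28.3333
0.14 [-0.05  0.84  0.26]
0.12 [ 0.09  0.7  -0.48]
0.1 [-0.12 -0.56 -0.62]
0.088 [ 0.06 -0.65  0.25]
0.078 [ 0.75 -0.33 -0.12]
31.2167
```

View pics/c7.png

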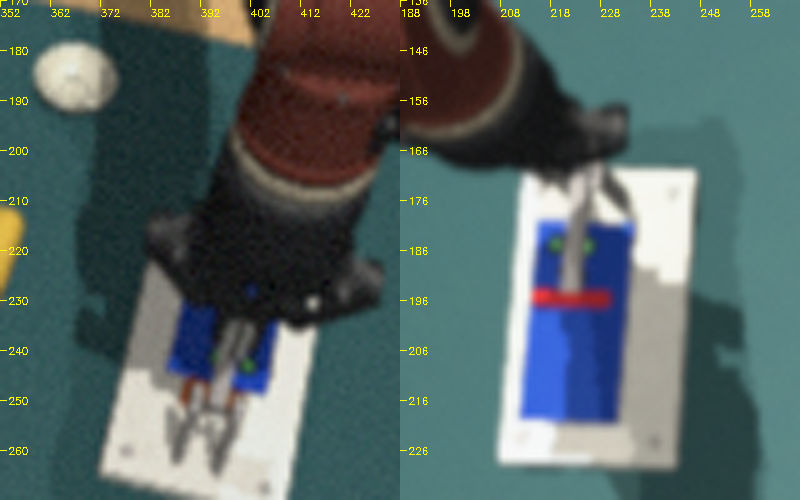

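The arm has flipped over, its bar now above the cover at top (222,195.7). I'll retreat, let it settle, and take one last look.

Run:
```python
from h import *
J=(.548,.159,0.)
arm.line_to(P(J,.09,-.002,.202),velocity=.1)
arm.line_to(P(J,.09,-.002,.32),velocity=.15)
arm.movep(P(J,.05,.15,.32),q(0)); arm.pause(1.5)
s=snapshot("scene");t=snapshot("top"); print(arm.read_time(),np.round(arm.read_ft_force(),2))
crop4([(s,352,185),(t,188,146)],"pics/c8.png",80,90,5)
```

```text
34.6917 [-0.19  0.01  0.39]
```

View pics/c8.png

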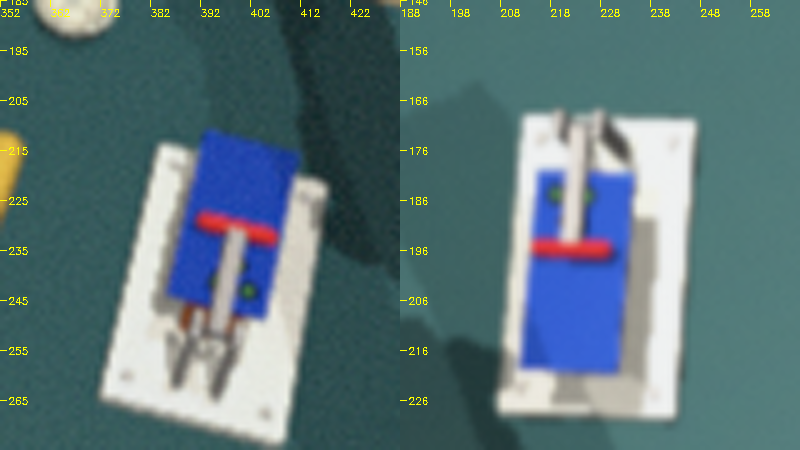

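The arm lies level on the cover (bar at top 222.5,196), and the cover hasn't shifted. Handing in.

```bash
python3 -c "
from station import ticket
print(ticket.finish_job())"
```

```text
the job is handed in; nothing more can be done
None
```

I handed the job in at about 35 s: the cover lies flat on the pedestal, about 2 mm off centre and square to within about 0.02 rad, with the hold-down arm resting on it and the robot clear; no verdict came back.

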